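Pack the proofreading kit into the desk caddy

TASK

Pack the proofreading kit into the low grey caddy: lay the red pen and the yellow highlighter in the two long grooves, one in each (either way), lay the red carton flat in the white rectangular dish with its long side along the dish's, and stand the glue stick upright, cap up, in the round black cup. The blue pen and the blue carton do not belong to the kit: leave them where they lie.

Things in the scene. Friction and masses are not known exactly. Their poses are not given: they have to be found in the camera images.
- caddy: Low grey caddy, fixed, 172 (x) by 198 (y) mm, rim 10 mm high. Origin: centre of underside; z up. Front (-x) half: two dark grooves along y, each 40 wide, 192 long, centre lines x=-63 and x=-20 mm, floor 3 mm over the desk; walls beside them (8-10 mm high) are cut away over the middle 60 mm for fingers. The +x half holds dish and cup at x=47, y=+47.5/-47.5 mm; sides vary.
- carton_dish: White rectangular open dish fixed in the caddy, 70 (x) by 92 (y) mm outside, walls 3 mm thick and 9 mm high, floor 3 mm thick (inside 64 by 86 mm). Origin: centre of its underside, which is 3 mm above the desk; axes parallel to the caddy's.
- glue_socket: Round black upright cup on a white 70 by 92 mm base, fixed in the caddy: outside diameter 52 mm, inside about 46 mm, rim 22 mm and inner floor 3 mm above the origin. Origin: centre of the underside, 3 mm above the desk; axes parallel to the caddy's. The glue stick stands in it.
- red_pen: Red pen lying flat on the desk, loose, 142x10x12 mm: 142 mm along its y, 10 mm wide along its x, 12 mm high. Origin: centre of its underside; z up. Belongs to the kit.
- highlighter: Thick yellow highlighter with dark cap lying flat on the desk, loose, 128x17x19 mm: 128 mm along its y, 17 mm wide along its x, 19 mm high. Origin: centre of its underside; z up. Belongs to the kit.
- blue_pen: Blue pen lying flat on the desk, loose, 142x11x12 mm: 142 mm along its y, 11 mm wide along its x, 12 mm high. Origin: centre of its underside; z up. Not part of the kit: leave it.
- red_carton: Small closed red carton (paper clips), loose, lying flat: 45 mm along its x, 70 mm along its y, 20 mm high. Origin: centre of its underside; z up. Belongs to the kit.
- blue_carton: Small closed blue carton (staples), loose, lying flat: 36 mm along its x, 62 mm along its y, 22 mm high. Origin: centre of its underside; z up. Not part of the kit: leave it.
- glue_stick: Glue stick with yellow barrel and white cap, loose, standing upright cap up: diameter 27 mm, 92 mm high. Origin: centre of its underside; z along its axis, up. Belongs to the kit.

How it is judged:
By the outcome, as a careful person would: the job done as asked, in the order asked, and still so for the second after the job is handed in, with the robot touching nothing.
It also fails if it takes over 109 s, if anything falls off the work surface, if the arm or the gripper's body presses on something with over 40 N, if the wrist force passes 120 N, or if a joint passes its speed limit or range.

ROBOT

A 6-joint arm with a two-finger parallel gripper is mounted at the origin on a cart in front of the work surface, level with it; the furniture and walls round the work are solid. World frame = base frame: x ahead of the robot, y to its left, z up, the work surface at z = 0. Lengths are in m, angles in rad, forces in N, time in s.
With the tool pointing down it reaches from about 0.2 to 0.875 m from the base axis. Payload 3.4 kg.
Tool frame: the origin (TCP) lies between the finger pads; the fingertips stand 25 mm ahead of it and the grasp point (between the pads) lies 6 mm ahead of it (r.nose_length is the z of the fingertips in the tool frame, in m); z points along the fingers, y is the line along which they close (so a half turn about z gives the same grasp; the last joint's range is limited). The gripper opens to 94 mm and grips with 3 to 60 N. Pads are 16 mm wide; open, the fingers measure 119 mm over their backs; the gripper's body (75 mm by 177 mm) begins 78 mm behind the grasp point.
Start: joints at [-1.223, 0.276, 1.505, -0, 1.361, -0.121], TCP at [0.26, -0.513, 0.23] pointing down, gripper open.
Joint ranges: [-2.89, 2.89], [-0.75, 2.08], [0.22, 2.7], [-1.18, 4.32], [0.11, 2.71], [-2.7, 2.7]. Speed limits (rad/s): [2.57, 2.57, 3.14, 3.14, 3.14, 3.14].

INTERFACE

Orientations are given as a unit quaternion [w, x, y, z].
In Python, from plant import r, gripper_to, inverse_kinematics, vision, models, telemetry gives the robot as it stands. Calls block until the motion is done:
- r.move_to(position, orientation): joint-space move of the TCP to a pose.
- r.move_l(position, rot=None, vel=0.15, guard=None): straight line of the TCP; rot=None keeps the orientation; vel is the mean speed in m/s. With guard (N) it stops when the force on the tool has changed by that much, and returns True; else False.
- r.movej(angles): joint-space move.
- gripper_to(opening, f_grip=None): finger opening in m; f_grip is the grip in N (None keeps the last); returns when the fingers have stopped.
- r.hold(seconds).
- inverse_kinematics(position, orientation): joint angles nearest the present ones, or None.
- vision.snapshot(name): name is "scene" or "top" or "wrist"; returns the picture (480x640x3 uint8, red, green, blue); there is no depth.
- vision.get_calibration(name): a dict with "fx", "fy", "cx", "cy" (pixels), "position" and "orientation" of the camera in the world. Camera axes: x right, y down, z forward; pixel columns grow to the right and rows downward; lengths in m; the calibration is good to about 2 mm. The wrist camera is an equidistant fisheye: a pixel r from the principal point sees the ray r / f radians off the axis. A picture is of the moment at which its call begins: read the wrist's pose just before it. get_calibration takes no time and is no camera call; for the wrist camera it gives the pose at the moment of the call.
A pose or a line that the arm cannot do raises r.PlanningError and nothing moves.
- r.sign_off(): hands the job in; it is judged then, once.
Trained networks look in the newest picture that a camera, given by its name, has taken for a name from the list of things; names that differ only in an ending like _2 or _b are one class to them, and where a whole thing is asked for, a point or a joint stands for the part that bears it (a point fixed in the world has none). Each returns a list of dicts, best first, with "score" (0 to 1); they miss things now and then, are a little off and sometimes report something else, mostly with a low value. They report only what shows in the picture. A call takes as long as a camera call.
- models.boxes_of(thing, camera): "at" ([x, y, z] in m, in world coordinates, good to about 4 mm: the middle of the surface that is visible of it).
- models.regions_of(thing, camera): "pixels" (480x640 bool, what is visible of it).
- models.mark_of(thing, camera): "at" ([x, y, z] in m, in world coordinates, good to about 4 mm: a listed point, or the origin of a listed thing).
Readings, each from a call of its own:
- telemetry.current_t(): time.
- telemetry.current_joints(): joint angles.
- telemetry.current_dq(): joint speeds.
- telemetry.current_joint_efforts(): joint torques, N m.
- telemetry.current_ee_pos(): TCP position.
- telemetry.current_tool_rot(): TCP orientation.
- telemetry.current_wrist_force(): force on the tool from outside, world axes, zero at the start.
- telemetry.current_torque(): the same for the moment, N m.
- telemetry.current_opening(): finger opening in m.
- telemetry.current_finger_force(): force on a finger pad.
Only numpy, scipy, OpenCV 4.12 (cv2) and the standard library are available. Lean on these libraries where they do the work, as an engineer would, in place of code of your own. Each camera call takes 0.05 s, during which the arm holds its last target. There are 200 camera calls.

## Working session

There is one attempt and no reset: what is moved stays moved. The work goes in short steps, each a Python script; the robot and the scene stay as the last script left them, time stands still between calls to the robot, and variables do not carry over. Pictures are saved under pics/ and viewed, at most 14 in all, crops included, and the job is handed in when it is done.

```bash
mkdir -p pics; ls; python3 - <<'E'
from plant import r, vision, models, telemetry
import cv2, numpy as np
for n in ("top","scene"):
    im=vision.snapshot(n); cv2.imwrite(f"pics/{n}0.png",im[:,:,::-1])
    c=vision.get_calibration(n); print(n,{k:np.round(v,4).tolist() for k,v in c.items()})
    for t in ["caddy","carton_dish","glue_socket","red_pen","highlighter","blue_pen","red_carton","blue_carton","glue_stick"]:
        b=models.boxes_of(t,n)[:2]; m=models.mark_of(t,n)[:2]
        print(t,[(np.round(x["at"],3).tolist(),round(x["score"],2)) for x in b],[(np.round(x["at"],3).tolist(),round(x["score"],2)) for x in m])
print(telemetry.current_t(), r.nose_length)
E
```

```text
pics
top {'fx': 524.6154, 'fy': 524.6154, 'cx': 322.4095, 'cy': 244.2502, 'position': [0.3575, -0.2512, 0.8896], 'orientation': [0.0572, -0.6951, 0.7146, -0.0546]}
caddy [([0.377, -0.288, 0.004], 0.73)] [([0.406, -0.305, 0.002], 0.8)]
carton_dish [([0.414, -0.373, 0.005], 0.85)] [([0.414, -0.374, 0.004], 0.83)]
glue_socket [([0.47, -0.295, 0.006], 0.76)] [([0.47, -0.292, 0.002], 0.56)]
red_pen [([0.489, -0.126, 0.01], 0.97)] [([0.488, -0.13, 0.001], 0.95), ([0.59, -0.354, -0.003], 0.74)]
highlighter [([0.604, -0.016, 0.014], 0.79)] [([0.61, -0.014, -0.003], 0.81)]
blue_pen [([0.549, -0.077, 0.009], 0.85), ([0.414, -0.375, 0.004], 0.6)] [([0.548, -0.073, 0.003], 0.58)]
red_carton [([0.534, -0.409, 0.02], 0.82)] [([0.535, -0.409, -0.001], 0.87), ([0.608, -0.012, -0.003], 0.36)]
blue_carton [([0.485, -0.467, 0.022], 0.93)] [([0.487, -0.468, -0.002], 0.85)]
glue_stick [([0.581, -0.348, 0.085], 0.65)] [([0.594, -0.352, 0.001], 0.61)]
scene {'fx': 620.8989, 'fy': 620.8989, 'cx': 315.2085, 'cy': 241.1634, 'position': [0.0796, 0.5513, 0.6906], 'orientation': [0.099, -0.2171, 0.8669, -0.4377]}
caddy [([0.387, -0.273, 0.003], 0.82), ([0.532, -0.399, 0.022], 0.31)] [([0.408, -0.307, 0.003], 0.67)]
carton_dish [([0.416, -0.367, 0.006], 0.89), ([0.548, -0.076, 0.01], 0.17)] [([0.416, -0.368, 0.004], 0.57)]
glue_socket [] [([0.468, -0.291, -0.0], 0.95)]
red_pen [([0.484, -0.125, 0.005], 0.78)] [([0.47, -0.292, 0.0], 0.7), ([0.488, -0.132, -0.0], 0.56)]
highlighter [([0.597, -0.002, 0.011], 0.77)] [([0.608, -0.012, 0.0], 0.84)]
blue_pen [([0.55, -0.073, 0.009], 0.76), ([0.384, -0.271, 0.004], 0.49)] [([0.552, -0.082, -0.001], 0.55)]
red_carton [([0.534, -0.393, 0.022], 0.82)] [([0.592, -0.349, 0.004], 0.73), ([0.538, -0.407, -0.0], 0.68)]
blue_carton [([0.475, -0.457, 0.021], 0.58)] [([0.48, -0.463, -0.002], 0.93)]
glue_stick [([0.416, -0.372, 0.004], 0.71), ([0.585, -0.343, 0.054], 0.68)] [([0.55, -0.079, 0.002], 0.6)]
1.9 0.025
```

View pics/top0.png

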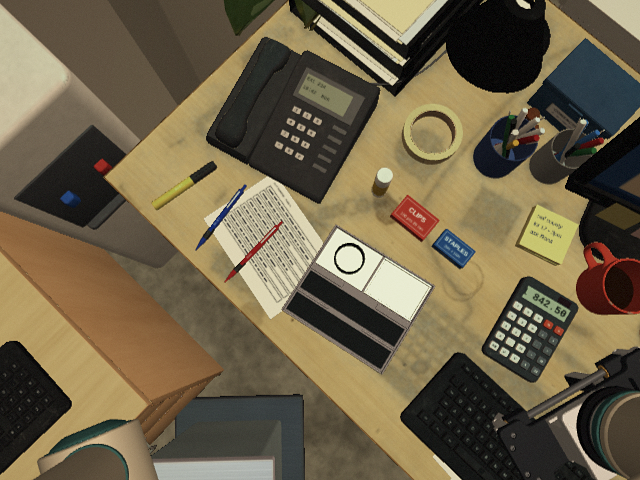

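View pics/scene0.png

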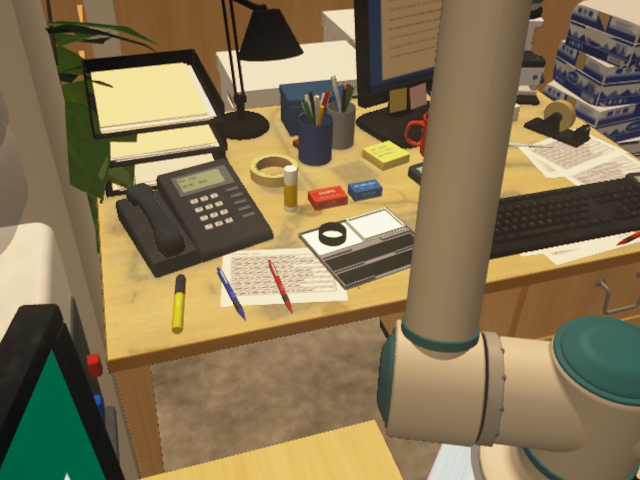

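The top view has the red pen at (254,250), highlighter (184,185), carton (414,217), glue stick (383,180) and caddy (360,298). The cup is on the upper-left half of the caddy and the dish on the right. The scene view shows the same layout. Next I'll get accurate poses from the masks in both views.

```bash
cat > h.py <<'E'
import numpy as np, cv2
from scipy.spatial.transform import Rotation as R
from plant import r, gripper_to, inverse_kinematics, vision, models, telemetry
def Rc(c): return R.from_quat(np.array(c["orientation"]),scalar_first=True).as_matrix()
def rays(uv,c):
    uv=np.atleast_2d(uv).astype(float)
    d=np.c_[(uv[:,0]-c["cx"])/c["fx"],(uv[:,1]-c["cy"])/c["fy"],np.ones(len(uv))]
    return d@Rc(c).T
def plane(uv,c,z):
    d=rays(uv,c); p=np.array(c["position"]); return (p+d*((z-p[2])/d[:,2])[:,None])[:,:2]
def tri(uvs,cs):
    A=np.zeros((3,3));b=np.zeros(3);L=[]
    for uv,c in zip(uvs,cs):
        d=rays(uv,c)[0]; d/=np.linalg.norm(d); P=np.eye(3)-np.outer(d,d); p=np.array(c["position"]); A+=P;b+=P@p;L.append((P,p))
    x=np.linalg.solve(A,b); return x,[np.linalg.norm(P@(x-p)) for P,p in L]
def px(mask): ys,xs=np.nonzero(mask); return np.c_[xs,ys]
def rect(uv,c,z):
    """centre, (long, short) mm, yaw deg of the long side"""
    (x,y),(w,h),a=cv2.minAreaRect((plane(uv,c,z)*1000).astype(np.float32))
    if w<h: w,h,a=h,w,a+90
    return np.round([x,y],1),np.round([w,h],1),round((a+90)%180-90,1)
E
python3 - <<'E'
from h import *
cs={n:vision.get_calibration(n) for n in("top","scene")}
im={n:vision.snapshot(n) for n in cs}
H=dict(red_pen=.006,highlighter=.0095,blue_pen=.006,red_carton=.02,blue_carton=.022,glue_stick=.092,carton_dish=.012,glue_socket=.025,caddy=.01)
out=im["top"].copy()
for t,z in H.items():
    M={}
    for n in cs:
        for g in models.regions_of(t,n)[:2]:
            uv=px(g["pixels"])
            print(t,n,round(g["score"],2),len(uv),uv.mean(0).round(1),*rect(uv,cs[n],z))
            M.setdefault(n,uv)
    if len(M)==2:
        x,e=tri([M[n].mean(0) for n in cs],list(cs.values())); print("   tri",x.round(4),np.round(e,4))
    if "top" in M: out[M["top"][:,1],M["top"][:,0]]=out[M["top"][:,1],M["top"][:,0]]//2+np.array([0,127,0],np.uint8)
# grooves: dark blobs near caddy in top
g=cv2.cvtColor(im["top"],cv2.COLOR_RGB2GRAY); m=np.zeros_like(g); m[225:375,280:436]=(g[225:375,280:436]<45)
n,l,s,_=cv2.connectedComponentsWithStats(m)
for i in range(1,n):
    if s[i,4]>150: uv=px(l==i); print("dark",s[i],rect(uv,cs["top"],.003),plane(uv.mean(0),cs["top"],.003))
cv2.imwrite("pics/m.png",cv2.resize(out[120:390,140:450],None,fx=2,fy=2)[:,:,::-1])
E
```

```text
red_pen top 0.69 453 [253.3 251.3] [ 490.7 -132.5] [133.1  11.6] -44.1
red_pen top 0.19 458 [221.1 216.4] [552.2 -77.2] [133.4  13.2] -37.5
red_pen scene 0.85 327 [279.6 284.9] [ 490.6 -132. ] [127.4  13.6] -42.1
   tri [ 0.49   -0.1317  0.0053] [0.0002 0.0002]
highlighter top 0.58 817 [184.2 185. ] [609.  -13.6] [130.1  21.2] -55.1
highlighter scene 0.63 642 [178.6 304.9] [607.8 -12.5] [143.8  19.6] -55.5
   tri [ 0.6099 -0.0119  0.0036] [0.0005 0.0005]
blue_pen top 0.72 433 [220.4 217.2] [552.9 -77.4] [130.1  12.3] -37.3
blue_pen scene 0.78 327 [231.5 294.3] [550.3 -74.9] [136.1  11.2] -37.7
blue_pen scene 0.51 767 [327.3 197.8] [ 541.  -413.5] [82.3 79.5] 46.3
   tri [ 0.5505 -0.0754  0.0026] [0.0009 0.0009]
red_carton top 0.65 1162 [414.1 218.1] [ 536.8 -405.9] [70.2 49.5] 48.3
red_carton scene 0.66 743 [327.3 197.8] [ 532.1 -394.3] [81.2 73.6] 45.7
   tri [ 0.539  -0.4079  0.0094] [0.0001 0.0001]
blue_carton top 0.56 929 [453.4 248.5] [ 482.7 -468.1] [63.5 42.1] 48.9
blue_carton scene 0.96 597 [364.6 190.3] [ 476.9 -453. ] [79.1 67.4] 49.7
   tri [ 0.4846 -0.4716  0.0093] [0.000
[... 457 characters left out ...]
] [0.0007 0.0007]
glue_socket top 0.55 2225 [348.7 259.4] [ 469.4 -292.6] [90.4 69.6] 55.9
glue_socket scene 0.68 1189 [331.7 238. ] [ 465.2 -271.4] [89.6 81.5] 56.2
   tri [ 0.4718 -0.2936  0.0057] [0.0004 0.0004]
caddy top 0.98 7623 [347.9 313.8] [ 406.1 -306.5] [202.3 174. ] 55.2
caddy top 0.33 2350 [397.1 289.6] [ 418.3 -372.1] [94.5 72. ] 57.3
caddy scene 0.96 3616 [367.8 257.7] [ 403.8 -301.2] [202.8 180.1] 56.0
   tri [ 0.3872 -0.2872 -0.0053] [0.0076 0.0076]
dark [ 301  271  103   75 2171] (array([ 390.1, -295.7]), array([184.9,  33.1]), 56.0) [[ 0.38949495 -0.29672642]]
dark [ 287  292  104   77 2218] (array([ 354.5, -271.7]), array([185.1,  33. ]), 56.1) [[ 0.35375642 -0.27274707]]
```

View pics/m.png

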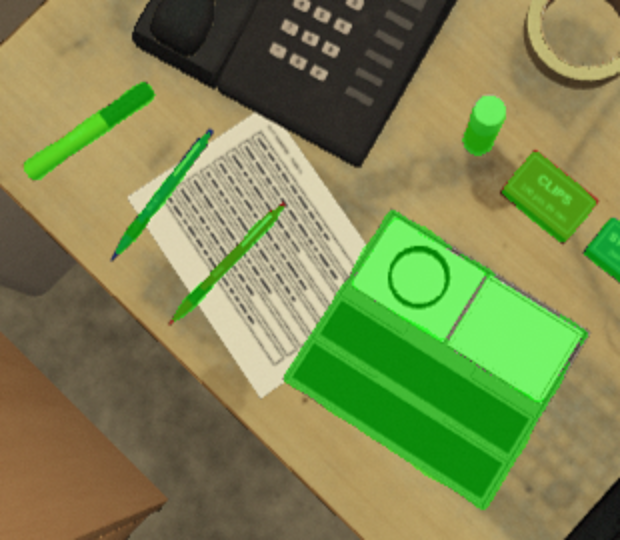

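Everything agrees. The caddy centre is (0.4065, -0.307) at yaw -34°, and the triangulated dish and cup match that frame to about 1 mm. Now the red pen.

```bash
cat >> h.py <<'E'
C=np.array([.4065,-.3072]); YAW=-34.
def cad(x,y): a=np.radians(YAW); return C+np.array([[np.cos(a),-np.sin(a)],[np.sin(a),np.cos(a)]])@[x/1000,y/1000]
def down(a): return (R.from_euler("z",a,degrees=True)*R.from_euler("x",180,degrees=True)).as_quat(scalar_first=True)
def best(p,a):
    c=[]
    for k in (a,a+180):
        q=inverse_kinematics(list(p),down(k))
        if q is not None: c.append((abs(q[5]),k))
    return down(min(c)[1])
def go(xy,a,tip,op=None):
    p=[*xy,tip+r.nose_length]; q=best(p,a); r.move_to(p,q); 
def lin(xy,tip,vel=.15,guard=None): return r.move_l([*xy,tip+r.nose_length],vel=vel,guard=guard)
def stat(s): print(s,"t",round(telemetry.current_t(),1),"open",round(telemetry.current_opening(),4),"F",np.round(telemetry.current_finger_force(),1),"wf",np.round(telemetry.current_wrist_force(),1),"p",np.round(telemetry.current_ee_pos(),4))
def pick(xy,a,tip,op,grip,up=.13):
    gripper_to(op); go(xy,a,up); print("guard",lin(xy,tip,guard=12)); stat("down")
    gripper_to(0.0,grip); stat("grip"); lin(xy,up,.25); stat("lift")
def place(xy,a,tip,op,up=.13,above=.015):
    go(xy,a,up); lin(xy,tip+above,.25); print("guard",lin(xy,tip,.05,guard=6)); stat("down")
    gripper_to(op); lin(xy,up,.25); stat("out")
E
python3 - <<'E'
from h import *
pick([.490,-.132],-43.5,.002,.04,20)
vv=vision.snapshot("wrist"); cv2.imwrite("pics/w1.png",vv[:,:,::-1])
if telemetry.current_opening()>.006: place(cad(-63,0),YAW+90,.006,.020)
E
```

```text
guard False
down t 6.5 open 0.04 F 0.0 wf [ 0.5 -0.6  0.2] p [ 0.4905 -0.1325  0.0273]
grip t 7.1 open 0.0091 F 20.0 wf [-0.1  0.5  1.8] p [ 0.4901 -0.132   0.0272]
lift t 7.8 open 0.0097 F 20.0 wf [-0.  -0.4 -0.2] p [ 0.4892 -0.1317  0.1542]
guard False
down t 9.8 open 0.0091 F 20.0 wf [-0.5  0.3 -0.3] p [ 0.3542 -0.272   0.0311]
out t 10.8 open 0.02 F 0.0 wf [-0.2  0.  -0.5] p [ 0.3537 -0.2714  0.1543]
```

Fast, so there is time to spare. Highlighter next, then a look.

```bash
python3 - <<'E'
from h import *
pick([.609,-.0125],-55.2,.003,.05,20)
if telemetry.current_opening()>.01: place(cad(-20,0),YAW+90,.007,.027)
go([.45,-.05],0,.25)
im=vision.snapshot("top"); cv2.imwrite("pics/t2.png",cv2.resize(im[120:390,140:480],None,fx=2,fy=2)[:,:,::-1])
E
```

```text
guard False
down t 13.8 open 0.0499 F 0.0 wf [-0.8 -0.3 -0.4] p [ 0.6097 -0.0129  0.0288]
grip t 14.4 open 0.0166 F 20.0 wf [-0.4  0.3  2.3] p [ 0.6091 -0.0125  0.0282]
lift t 15.1 open 0.0165 F 20.0 wf [ 0.8  0.6 -0.8] p [ 0.6081 -0.0124  0.154 ]
guard False
down t 17.5 open 0.017 F 20.0 wf [ 1.   1.4 -0.8] p [ 0.3899 -0.296   0.0321]
out t 18.5 open 0.027 F 0.0 wf [ 0.7  0.1 -0.4] p [ 0.3894 -0.2955  0.1543]
```

View pics/t2.png

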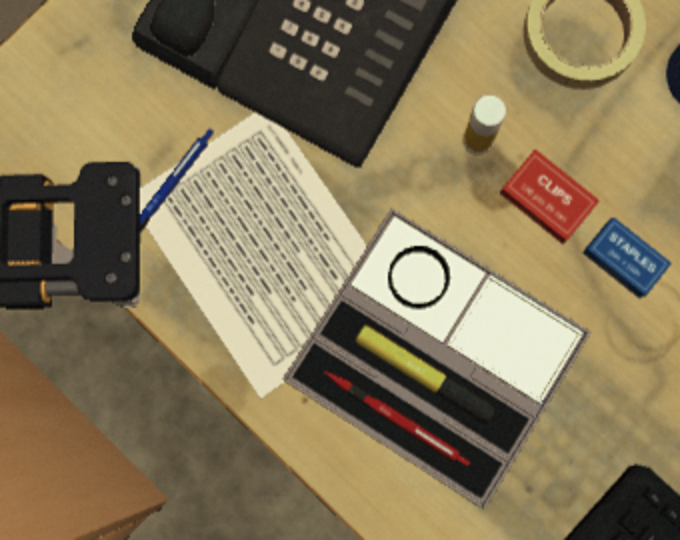

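Both grooves are filled: highlighter at about (425,372) in the crop, red pen at (398,418), both along y and clear of the walls. Carton next.

```bash
python3 - <<'E'
from h import *
pick([.537,-.407],48.3,.009,.062,20)
if telemetry.current_opening()>.035: place(cad(47,-47.5),YAW+90,.0155,.056)
pick([.5932,-.3513],YAW+90,.045,.06,20,up=.16)
im=vision.snapshot("top"); cv2.imwrite("pics/t3.png",cv2.resize(im[120:390,140:480],None,fx=2,fy=2)[:,:,::-1])
im=vision.snapshot("scene"); cv2.imwrite("pics/s3.png",cv2.resize(im[100:300,150:450],None,fx=2.5,fy=2.5)[:,:,::-1])
E
```

```text
guard False
down t 23.0 open 0.0621 F 0.0 wf [ 0.7 -0.1  0.2] p [ 0.5377 -0.4074  0.0351]
grip t 23.4 open 0.0445 F 20.0 wf [0.3 0.4 3.5] p [ 0.5374 -0.4074  0.035 ]
lift t 24.1 open 0.0449 F 20.0 wf [-0.5  0.2 -1.8] p [ 0.5362 -0.4063  0.1537]
guard True
down t 25.6 open 0.0448 F 20.0 wf [-0.3  0.   3.9] p [ 0.4195 -0.3735  0.0408]
out t 26.6 open 0.0561 F 0.0 wf [-0.1  0.4 -0.5] p [ 0.4184 -0.3723  0.1542]
guard False
down t 28.6 open 0.0602 F 0.0 wf [-0.1 -0.2  0.8] p [ 0.5935 -0.352   0.0711]
grip t 29.2 open 0.026 F 20.0 wf [ 0.6 -0.1  1.3] p [ 0.5933 -0.3513  0.0702]
lift t 29.8 open 0.0263 F 20.0 wf [ 0.1 -0.1 -1.1] p [ 0.5926 -0.3509  0.1839]
```

View pics/t3.png

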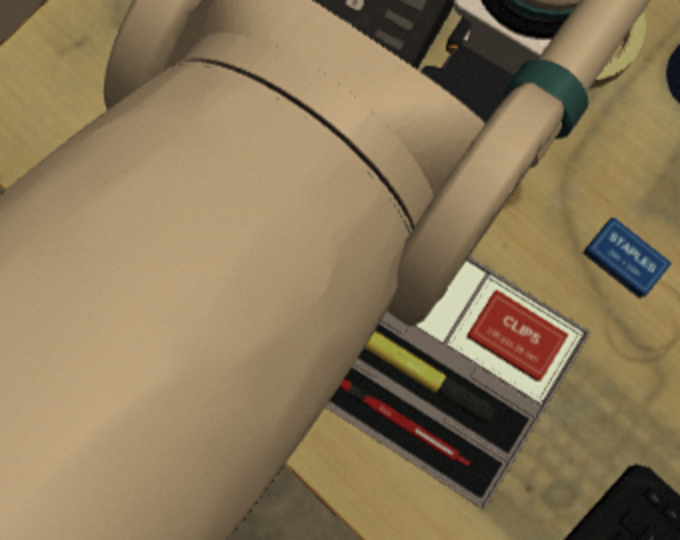

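View pics/s3.png

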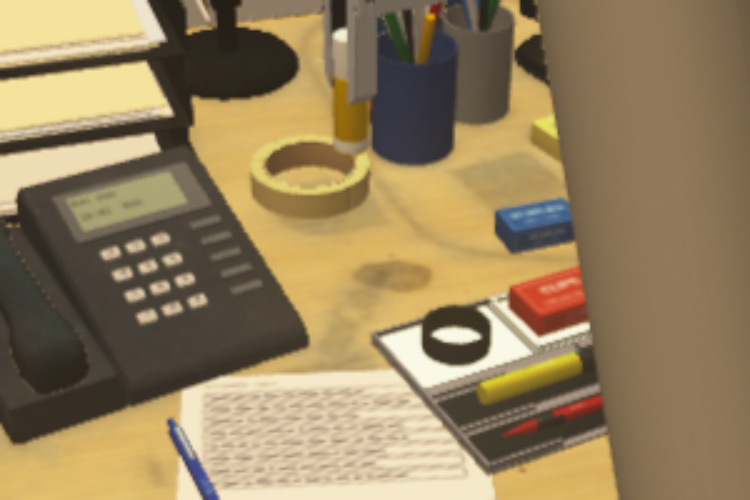

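The carton lies flat and centred in the dish at (518,335), and the glue stick is held upright at (350,100). Place it in the cup.

```bash
python3 - <<'E'
from h import *
place(cad(47,47.5),YAW+90,.0505,.05,up=.16)
go([.45,-.0],0,.25)
cs={n:vision.get_calibration(n) for n in("top","scene")}
im=vision.snapshot("top"); cv2.imwrite("pics/t4.png",cv2.resize(im[120:390,140:480],None,fx=2,fy=2)[:,:,::-1])
im=vision.snapshot("scene"); cv2.imwrite("pics/s4.png",cv2.resize(im[100:340,130:450],None,fx=2.5,fy=2.5)[:,:,::-1])
for n in cs: print([(np.round(b["at"],3),round(b["score"],2)) for b in models.mark_of("glue_stick",n)], cad(47,47.5).round(3))
E
```

```text
guard True
down t 31.4 open 0.0259 F 20.0 wf [0.3 0.7 4.6] p [ 0.4726 -0.2946  0.0758]
out t 32.6 open 0.0499 F 0.0 wf [ 0.8 -0.3 -1.2] p [ 0.4715 -0.2937  0.1843]
[(array([ 0.475, -0.296,  0.005]), 0.91)] [ 0.472 -0.294]
[(array([ 0.474, -0.297,  0.008]), 0.78)] [ 0.472 -0.294]
```

View pics/t4.png

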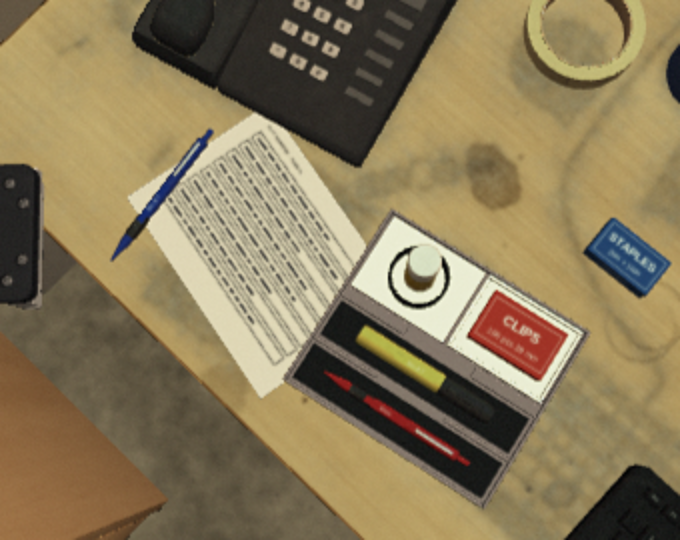

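View pics/s4.png

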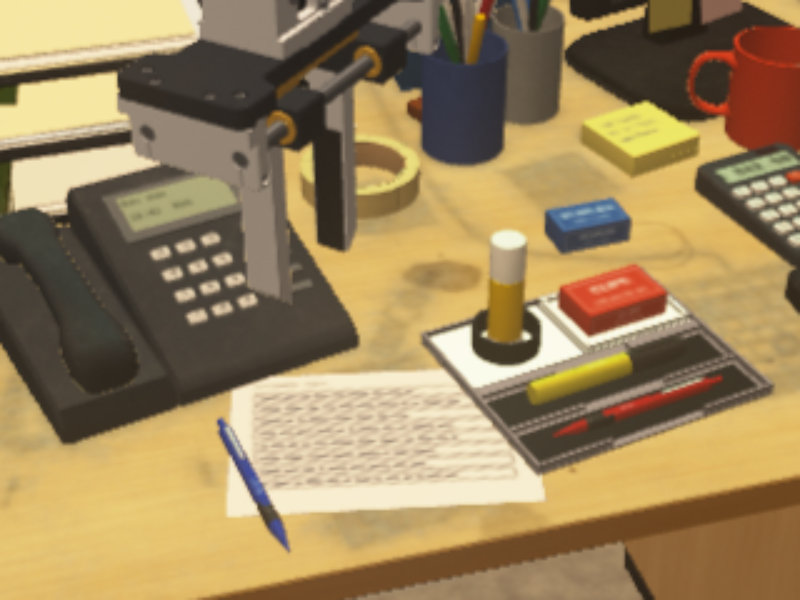

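The glue stick stands cap up in the cup at (508,290). Pen, highlighter and carton are in their places, and the blue pen and blue carton have not moved. Handing in.

```bash
python3 -c "
from h import *
print(r.sign_off())"
```

```text
the job is handed in; nothing more can be done
None
```

The kit is packed and handed in after about 34 s of robot time: the red pen and highlighter are in the grooves, the red carton is flat in the dish, the glue stick is upright in the cup, and the blue pen and blue carton were left where they lay.

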